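# Weigh a tin of screws on a spring scale

## Robot

A 7-joint arm with a two-finger parallel gripper is mounted at the origin on a cart in front of the work surface, level with it; the furniture and walls round the work are solid. World frame = base frame: x ahead of the robot, y to its left, z up, the work surface at z = 0. Lengths are in mm, angles in rad, forces in N, time in s.
With the tool pointing down it reaches from about 400 to 900 mm from the base axis. Payload 5.6 kg.
Tool frame: the origin (TCP) lies at the very end of the fingers, on their centre line; the grasp point (between the pads) lies 19 mm behind it; z points along the fingers, y is the line along which they close (so a half turn about z gives the same grasp; the last joint's range is limited). The gripper opens to 92 mm and grips with 3 to 60 N. Pads are 20 mm wide; open, the fingers measure 128 mm over their backs; the gripper's body (75 mm by 189 mm) begins 69 mm behind the grasp point.
Start: joints at [1.283, 0.468, -0.012, 1.603, 0.006, 1.071, -0.056], TCP at [157.492, -630.64, 188.292] pointing down, gripper open.
Joint ranges: [-2.53, 2.53], [-0.31, 2.02], [-1.57, 1.55], [0.28, 2.44], [-1.29, 4.43], [0.15, 1.84], [-2.92, 2.92]. Speed limits (rad/s): [2.57, 2.57, 3.14, 3.14, 3.14, 3.14, 3.14].

## Interface

Orientations are given as a rotation vector (axis times angle).
In Python, from plant import manip, optics, search_frame, landmark_of gives the robot as it stands.
- The arm moves only by the shell command python3 -m creep 'ROWS' [FORCE]. ROWS is JSON, a list that holds one entry, the list of rows, each a list of 5 numbers: the shift along the tool's x, y, z in mm, then the turn about the tool's z in units of 5 degrees (1.0 is 5 degrees), then the finger opening in mm, from 0 to 91.9. In form: [[[dx, dy, dz, roll, gripper], ...]]. A call has 1 to 12 rows; each row is the pose to reach, as a shift and turn from the pose commanded when the call began, along the tool's axes at that moment; what a row does not reach only later rows make up. A row lasts 1/10 s, in which the tool goes at most 50 mm and 8.59 degrees, less where a joint would pass 70% of its speed; a pose out of reach is approached as far as the arm can. A call with a gripper value outside its range is refused whole. The fingers move at their own pace and stop on an object; FORCE is the grip in N (left out, the last holds). Time passes only in rows, so rows that repeat a pose let the fingers close. It gives the time, the measured TCP pose, the force, the opening and the grip force at its end, in the units of the state.
- manip.sense(): the state, without advancing time (a new reading comes with each control period).
- optics.get_image(name): name is "scene" or "top"; returns (picture, depth): 400x640x3 uint8, red, green, blue; 400x640 float32, mm along the optical axis (not along the pixel's ray), 0 where there is no reading.
- optics.camera_model(name): a dict with "fx", "fy", "cx", "cy" (pixels), "k1" (the pictures are not rectified: a ray, as slopes to the right and down, at radius r is drawn at 1 + k1 r^2 times it, then the intrinsics apply), "R" (3x3) and "t" (3): a world point X has camera coordinates R X + t. Camera axes: x right, y down, z forward; pixel columns grow to the right and rows downward; lengths in mm; the calibration is good to about 2 mm. A picture is of the moment at which its call begins. camera_model takes no time and is no camera call.
- manip.close_job(): hands the job in; it is judged then, once.
Trained networks look in the newest picture that a camera, given by its name, has taken for a name from the list of things; names that differ only in an ending like _2 or _b are one class to them, and where a whole thing is asked for, a point or a joint stands for the part that bears it (a point fixed in the world has none). Each returns a list of dicts, best first, with "confidence" (0 to 1); they miss things now and then, are a little off and sometimes report something else, mostly with a low value. They report only what shows in the picture. A call takes as long as a camera call.
- search_frame(camera, target): "centre" ([column, row] in pixels, amid what is visible of it).
- landmark_of(camera, target): "centre" ([column, row] in pixels: a listed point, or the origin of a listed thing).
The state is a dict: "time": time; "joints": joint angles; "dq": joint speeds; "tau": joint torques, N m; "tcp_pos": TCP position; "eef_rot": TCP orientation; "ft_force": force on the tool from outside, world axes, zero at the start; "ft_torque": the same for the moment, N m; "grip_width": opening from 0.0 (shut) to 1.0 (fully open); "grasp_force": force on a finger pad.
Only numpy, scipy, OpenCV 4.12 (cv2) and the standard library are available. Lean on these libraries where they do the work, as an engineer would, in place of code of your own. Each camera call takes 0.05 s, during which the arm holds its last target. There are 200 camera calls.

## Task

Weigh the tin of screws: lift the spring scale out of its stand, hang the tin on its hook by the middle of the wire handle, and gently raise the scale until the tin hangs free about 5 cm above the bench. Finish while still holding the scale upright in the gripper, with the tin hanging level and still from the hook alone, so that the weight can be read. Do not jerk the scale out to its end stop, tip the tin, or disturb the other things on the bench.

Things in the scene. Friction and masses are not known exactly. Their poses are not given: they have to be found in the camera images.
- spring_scale: Spring scale upright in its stand, 0.14 kg. Aluminium case 20 (x) x 32 (y) x 105 (z) mm, small ring on top to 131 mm; origin at the centre of the case's lower end, z up. The white face with marks and pointer looks to -x. Grip it across the sides 32 mm apart (along y), in the upper half. A 5 mm round rod with an open hook hangs below.
- scale_hook (a point): Lowest inner point of the hook, on the case's axis, 52.5 mm below the scale's origin at rest (outside 57.5 mm); moves down with the rod. A hung wire rests here. The hook lies in the scale's x-z plane; its shank is on the -x side, slanting from (x 0, z -12 mm) to (x -15, z -24 mm) of the scale.
- scale_tip (a point): Free end of the hook at the scale's x = +20 mm, 36 mm below its origin at rest (wire radius 2.5 mm). Nothing of the hook is above it: the mouth is open from the +x side, between 33 mm below the case and the case, and leads down into the hook.
- scale_rod (a joint): How far the rod and hook are drawn down out of the scale's case, m: 0 at rest, 0.070 at the end stop. The spring gives about 10 mm per newton (100 N/m, after the first 0.2 N), well damped.
- scale_stand: Plywood stand, fixed, 110 (x) x 84 (y) x 100 mm; origin on the bench under the seat, back board at +x. The scale's case stands, with the stand's yaw, on a forked shelf 80 mm up, in a seat with lips 12 mm high; the hook hangs through the fork's 16 mm slot, so the scale comes out straight up (80 mm clears all).
- screw_tin: Open round tin of screws (screws and tin are one solid), 79 mm across, 48 mm high, origin at the centre of its underside. A stiff upright wire handle, 5 mm thick, arches over it from rim to rim in the tin's y-z plane; at its top the wire runs along the tin's y. Weighs about 0.29 to 0.47 kg in all.
- tin_handle_top (a point): Top middle of the tin's wire handle (centre of the wire), 106 mm above the tin's underside. Tin and stand are on oppopoint sides of the mitre saw, whose knob arm, 80 mm high, reaches forward to x = 0.43 at y = 0.06; its upright arm and handle hang over x > 0.68 near y = 0.06, up to 0.6 m high: carry round in front of them.
- mug: Bystander, to be left alone: ceramic mug, 92 mm tall; origin at the centre of its underside.
- sanding_block: Bystander, to be left alone: sanding block, 63 x 100 x 29 mm; origin at the centre of its underside.
- masking_tape: Bystander, to be left alone: roll of masking tape, 100 mm across, 25 mm high; origin at the centre of its underside.
- tape_measure: Bystander, to be left alone: tape measure, 68 x 85 x 31 mm; origin at the centre of its underside.
- flat_pencil_1: Bystander, to be left alone: flat carpenter's pencil, 178 mm long; origin at the centre of its underside.
- hammer: Bystander, to be left alone: hammer, 262 mm long; origin at the centre of its underside.
- spring_clamp_1: Bystander, to be left alone: spring clamp, 67 x 118 x 23 mm; origin at the centre of its underside.

How it is judged:
By the outcome, as a careful person would: the job done as asked, in the order asked, and still so for the second after the job is handed in, while the arm keeps its last pose, push and grip.
It also fails if it takes over 64 s, if anything falls off the work surface, if the arm or the gripper's body presses on something with over 40 N, if the wrist force passes 120 N, or if a joint passes its speed limit or range.

## Working session

There is one attempt and no reset: what is moved stays moved. The work goes in short steps, Python scripts to look and compute and a shell command to move; the robot and the scene stay as the last step left them, time stands still between calls to the robot, and variables do not carry over. Pictures are saved under pics/ and viewed, at most 10 in all, crops included, and the job is handed in when it is done.

```bash
mkdir -p pics; ls
cat > h.py <<'E'
import numpy as np, cv2
from scipy.spatial.transform import Rotation as Ro
from plant import manip, optics, search_frame, landmark_of
def ray(n,px):
    m=optics.camera_model(n); d=np.array([(px[0]-m["cx"])/m["fx"],(px[1]-m["cy"])/m["fy"]]); u=d.copy()
    for _ in range(20): u=d/(1+m["k1"]*(u@u))
    R=np.array(m["R"]);t=np.array(m["t"])
    return -R.T@t, R.T@np.array([u[0],u[1],1.])
def at_depth(n,px,d): o,r=ray(n,px); return o+r*d
def at_z(n,px,z): o,r=ray(n,px); return o+r*(z-o[2])/r[2]
def tri(p1,p2):
    o1,a=ray("scene",p1);o2,b=ray("top",p2)
    s=np.linalg.lstsq(np.c_[a,-b],o2-o1,rcond=None)[0]
    x,y=o1+a*s[0],o2+b*s[1]; return (x+y)/2,np.linalg.norm(x-y)
def proj(n,X):
    m=optics.camera_model(n);c=np.array(m["R"])@X+np.array(m["t"]);u=c[:2]/c[2];u=u*(1+m["k1"]*(u@u))
    return np.array([u[0]*m["fx"]+m["cx"],u[1]*m["fy"]+m["cy"]])
def save(n,f,crop=None,s=1):
    p,d=optics.get_image(n); q=p[:,:,::-1]
    if crop: q=q[crop[1]:crop[3],crop[0]:crop[2]]
    cv2.imwrite("pics/"+f,cv2.resize(q,None,fx=s,fy=s,interpolation=cv2.INTER_CUBIC)); return p,d
E
python3 - <<'E'
from h import *
np.set_printoptions(precision=1,suppress=True)
P={n:save(n,n+"1.png") for n in("scene","top")}
for n in P: print(n,ray(n,(320,200)))
for t in["spring_scale","scale_hook","scale_tip","scale_stand","screw_tin","tin_handle_top","mug","sanding_block","masking_tape","tape_measure","hammer"]:
    for n in P:
        for r in landmark_of(n,t)[:2]:
            c=r["centre"];d=P[n][1][min(399,int(c[1])),min(639,int(c[0]))]
            print(t,n,np.array(c),round(r["confidence"],2),at_depth(n,c,d),at_z(n,c,0))
s=manip.sense();print(s)
E
```

```text
pics
scene (array([ 62.9, 813.6, 680.9]), array([ 0.4, -0.7, -0.5]))
top (array([  32.9,  -27.5, 1231.3]), array([ 0.4, -0. , -0.9]))
spring_scale scene [284.6 265.9] 0.7 [470.3 272.2 107.7] [546.9 170.4   0. ]
spring_scale scene [320.  225.9] 0.19 [562.6 -48.8  -1.7] [561.3 -46.7   0. ]
spring_scale top [215.3 231.1] 0.75 [464.9 248.1 125.4] [513.8 279.3   0. ]
scale_tip scene [319.1 224.5] 0.23 [570.8 -57.3  -4.1] [567.8 -52.1   0. ]
scale_stand scene [285.7 296.8] 0.66 [471.  273.9  10.8] [477.6 265.2   0. ]
scale_stand top [222.4 240.7] 0.71 [451.9 235.7  79.6] [480.9 253.9   0. ]
screw_tin scene [355.1 204.6] 0.71 [ 508.2 -189.2   21.4] [ 522.6 -221.7    0. ]
screw_tin top [375.4 228.1] 0.87 [ 503.1 -228.2   33.8] [ 516.4 -233.9    0. ]
tin_handle_top scene [356.  181.6] 0.97 [ 517.5 -205.9   98.4] [ 594.3 -378.3    0. ]
tin_handle_top scene [402.  182.3] 0.44 [ 429.  -426.4   19.7] [ 440.  -463.4    0. ]
tin_handle_top top [375.9 216.2] 0.89 [ 547.5 -234.7   24.2] [ 557.8 -238.8    0. ]
tin_handle_top top [221.5 239.8] 0.62 [450.6 236.   91.2] [484. 257.   0.]
mug scene [207.3 
[... 445 characters left out ...]
6 187.6] 0.56 [ 656.3 -234.9   23.7] [ 677.6 -272.6    0. ]
tape_measure top [381.6 183.5] 0.98 [ 663.7 -262.7   25.8] [ 677.2 -267.7    0. ]
hammer scene [334.7 173.3] 0.66 [ 700.6 -402.6   -1.8] [ 698.9 -399.4    0. ]
hammer top [422.8 174. ] 0.75 [ 697.2 -404.3   26.4] [ 711.8 -412.6    0. ]
{'time': 1.2, 'joints': array([ 1.3,  0.5, -0. ,  1.6,  0. ,  1.1, -0.1]), 'dq': array([ 0., -0.,  0., -0., -0., -0.,  0.]), 'tau': array([  0. , -52. ,  -0. , -24.4,  -0.1,   0. ,   0. ]), 'tcp_pos': array([ 157.5, -630.6,  188.3]), 'eef_rot': array([ 3.1,  0.4, -0. ]), 'ft_force': array([-0.1, -0.1, -0.9]), 'ft_torque': array([-0. ,  0.1, -0. ]), 'grasp_force': 0.0, 'grip_width': 0.9994945978375576}
```

Run:
```python
import cv2
a=cv2.imread("pics/scene1.png");cv2.imwrite("pics/scene1c.png",cv2.resize(a[140:340,170:420],None,fx=3,fy=3,interpolation=cv2.INTER_CUBIC))
a=cv2.imread("pics/top1.png");cv2.imwrite("pics/top1c.png",cv2.resize(a[130:290,150:450],None,fx=2.66,fy=2.66,interpolation=cv2.INTER_CUBIC))
```

```text
(no output)
```

View pics/scene1c.png

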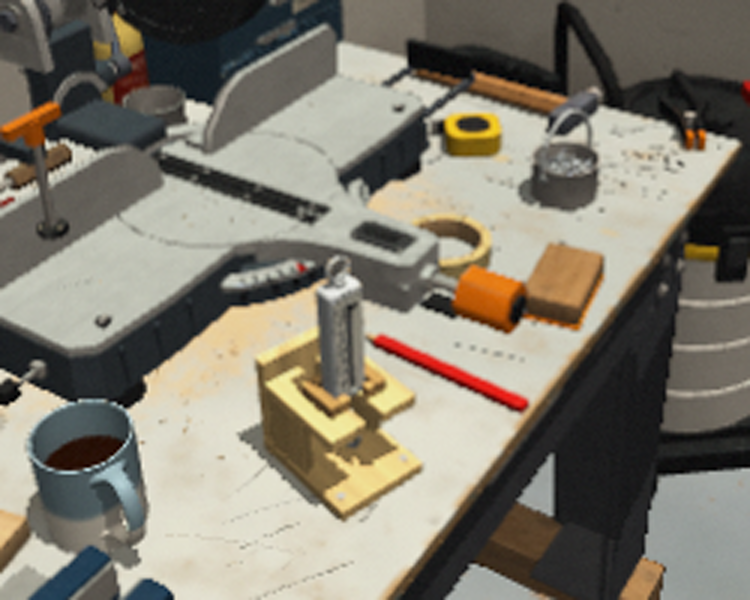

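View pics/top1c.png

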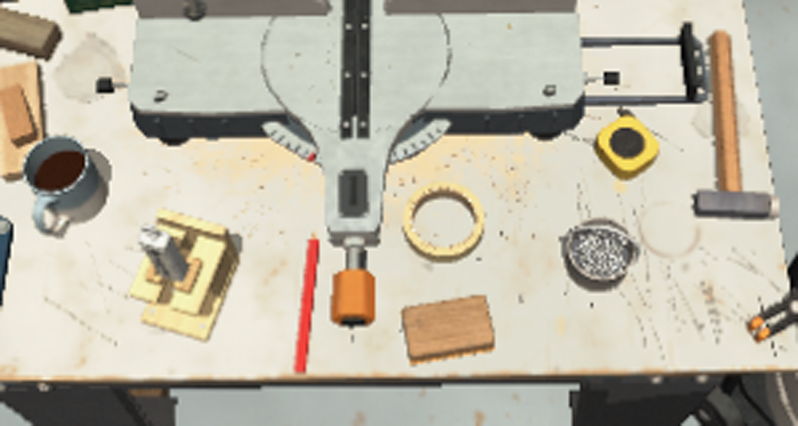

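```bash
cat >> h.py <<'E'
def cloud(n,d,box):
    m=optics.camera_model(n);v,u=np.mgrid[0:400,0:640]
    px=np.c_[(u.ravel()-m["cx"])/m["fx"],(v.ravel()-m["cy"])/m["fy"]];q=px.copy()
    for _ in range(20): q=px/(1+m["k1"]*(q**2).sum(1,keepdims=True))
    D=d.ravel();C=np.c_[q*D[:,None],D];X=(C-np.array(m["t"]))@np.array(m["R"])
    b=np.array(box);k=(D>0)&(X>b[:,0]).all(1)&(X<b[:,1]).all(1)
    return X[k],np.c_[u.ravel(),v.ravel()][k]
E
python3 - <<'E'
from h import *
np.set_printoptions(precision=1,suppress=True)
for n in("top","scene"):
    p,d=optics.get_image(n)
    print(n)
    for nm,b in dict(base=[(400,560),(190,330),(5,25)],shelf=[(400,560),(190,330),(72,86)],board=[(400,560),(190,330),(95,103)],case=[(400,560),(190,330),(110,180)],casetop=[(400,560),(190,330),(180,190)],ring=[(400,560),(190,330),(192,215)]).items():
        X,_=cloud(n,d,b)
        if len(X)>4: print(nm,len(X),X.mean(0),X.min(0),X.max(0),cv2.minAreaRect(X[:,:2].astype(np.float32)))
    X,_=cloud(n,d,[(440,600),(-310,-160),(10,48)]);print("tin",len(X),X.min(0),X.max(0))
    X,px=cloud(n,d,[(440,600),(-310,-160),(58,115)]);print("handle",len(X));
    if len(X): print(np.c_[X,px][np.argsort(X[:,1])])
a,b=save("top","h.png") ,0
A=cv2.imread("pics/top1.png");B=cv2.imread("pics/scene1.png")
A1=cv2.resize(A[195:250,345:405],(400,367),interpolation=cv2.INTER_CUBIC);B1=cv2.resize(B[165:220,325:385],(400,367),interpolation=cv2.INTER_CUBIC)
cv2.imwrite("pics/tin.png",np.hstack([A1,B1]))
E
```

```text
top
base 355 [459.5 257.3  11.3] [402.8 195.1   5. ] [559.7 328.4  24.9] ((483.01824951171875, 260.68536376953125), (113.26484680175781, 179.15272521972656), 73.1993179321289)
shelf 441 [480.1 249.7  79. ] [429.6 201.7  72.1] [539.7 309.2  85.9] ((488.71087646484375, 255.7066650390625), (84.728271484375, 100.50196838378906), 73.71531677246094)
board 112 [523.9 242.9  98.7] [465.1 202.   95.1] [550.  282.3 102.8] ((501.9822082519531, 251.42457580566406), (80.78736114501953, 79.13389587402344), 72.51937866210938)
case 130 [470.7 253.1 146.1] [465. 240. 110.] [483.2 274.1 179.5] ((471.0217590332031, 255.42245483398438), (16.065702438354492, 34.361724853515625), 15.25464153289795)
casetop 59 [476.2 255.8 184.4] [465.2 240.6 180.4] [487.6 273.7 189.5] ((478.21893310546875, 257.4978332519531), (30.74445343017578, 20.239131927490234), 72.62469482421875)
ring 15 [479.  258.1 202. ] [476.2 249.5 192. ] [482.6 266.1 209.2] ((479.4162292480469, 257.7861633300781), (16.949350357055664, 3.753304958343506), 80.96473693847656)
tin 504 [ 476.1 -269.8   11.3] [ 553.4 -186.2   48. ]
handle 53
[[ 502.7
[... 4177 characters left out ...]
  356.   182. ]
 [ 519.9 -203.6   97.4  355.   182. ]
 [ 519.1 -202.2   94.5  355.   183. ]
 [ 521.1 -199.1   91.7  354.   184. ]
 [ 521.2 -199.    95.4  354.   183. ]
 [ 520.1 -197.5   88.9  354.   185. ]
 [ 522.9 -196.2   85.   353.   186. ]
 [ 525.9 -195.6   76.9  352.   188. ]
 [ 522.8 -195.5   89.1  353.   185. ]
 [ 521.3 -193.    83.2  353.   187. ]
 [ 524.4 -192.9   74.8  352.   189. ]
 [ 524.3 -191.6   83.   352.   187. ]
 [ 523.3 -191.2   68.4  352.   191. ]
 [ 526.2 -189.8   68.2  351.   191. ]
 [ 526.2 -189.3   72.3  351.   190. ]
 [ 522.3 -188.7   73.7  352.   190. ]
 [ 525.3 -188.6   61.4  351.   193. ]
 [ 524.5 -186.5   66.5  351.   192. ]
 [ 525.5 -181.6   61.   350.   194. ]]
```

View pics/tin.png

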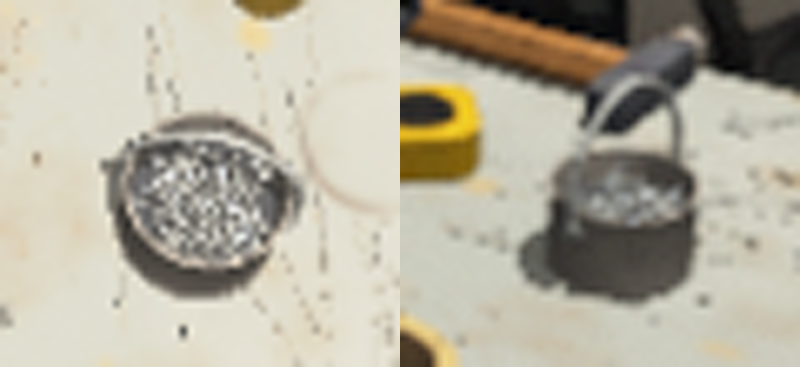

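```bash
cat >> h.py <<'E'
def shifts(targets):
    # targets: (x,y,z,yaw_deg of tool y-axis) in world -> shift in tool axes and roll units
    s=manip.sense();R=Ro.from_rotvec(s["eef_rot"]).as_matrix();p=np.array(s["tcp_pos"])
    yaw=np.degrees(np.arctan2(R[1,1],R[0,1]))
    print("t",s["time"],"tcp",p,"ytool",round(yaw,2),"zaxis",R[:,2],"F",s["ft_force"],"T",s["ft_torque"],"grip",s["grip_width"],s["grasp_force"],"j",s["joints"])
    for x,y,z,a in targets:
        d=R.T@(np.array([x,y,z])-p); t=-((a-yaw+90)%180-90)  # tool z is down
        print((x,y,z,a),"->",d.round(1),"roll",round(t/5,2))
E
python3 - <<'E'
from h import *
np.set_printoptions(precision=2,suppress=True)
for n in("top","scene"):
    p,d=optics.get_image(n)
    X,_=cloud(n,d,[(440,520),(220,300),(183,187.5)]);print(n,len(X),X.mean(0),cv2.minAreaRect(X[:,:2].astype(np.float32)))
shifts([(430,-350,300,73),(450,-100,300,73),(478.5,259,300,73)])
E
```

```text
top 39 [476.93 256.82 185.28] ((477.1597900390625, 255.81442260742188), (30.262489318847656, 16.994333267211914), 80.82019805908203)
scene 50 [478.03 263.59 184.56] ((478.05963134765625, 261.9742736816406), (30.369518280029297, 16.5081844329834), 66.65898132324219)
t 1.45 tcp [ 157.5  -630.63  188.28] ytool -75.98 zaxis [-0. -0. -1.] F [-0.32 -0.22 -0.46] T [ 0.05 -0.    0.02] grip 1.000450469946363 0.0 j [ 1.28  0.47 -0.01  1.6   0.01  1.07 -0.06]
(430, -350, 300, 73) -> [ 332.4 -206.2 -111.7] roll 6.2
(450, -100, 300, 73) -> [ 412.4 -443.9 -111.8] roll 6.2
(478.5, 259, 300, 73) -> [ 527.  -785.3 -111.8] roll 6.2
```

```bash
python3 -m creep '[[[30,-20,-40,-1.5,91],[70,-50,-80,-3,91],[120,-80,-112,-4.5,91],[160,-110,-112,-6,91],[200,-140,-112,-7.5,91],[250,-170,-112,-9,91],[290,-200,-112,-10.5,91],[332,-206,-112,-12,91],[345,-250,-112,-13.5,91],[360,-295,-112,-15,91],[375,-340,-112,-16,91],[390,-380,-112,-16,91]]]' 10
python3 - <<'E'
from h import *
np.set_printoptions(precision=2,suppress=True)
shifts([(478.5,259,300,73),(478.5,259,230,73)])
E
```

```text
time: 2.65
tcp_pos: [443.3, -169.8, 300.4]
eef_rot: [2.14, 2.3, -0.0]
ft_force: [0.7, 0.2, 0.2]
grip_width: 0.988
grasp_force: 0.0
t 2.65 tcp [ 443.3  -169.8   300.37] ytool 4.13 zaxis [ 0. -0. -1.] F [0.67 0.19 0.17] T [-0.06 -0.17 -0.02] grip 0.9881590051672043 0.0 j [ 0.81  0.1  -0.54  1.85  0.06  1.21  0.32]
(478.5, 259, 300, 73) -> [425.1  66.    0.2] roll -13.77
(478.5, 259, 230, 73) -> [425.2  66.   70.2] roll -13.77
```

```bash
python3 -m creep '[[[45,7,0,-1.5,91],[90,14,0,-3,91],[135,21,0,-4.5,91],[180,28,0,-6,91],[225,35,0,-7.5,91],[270,42,0,-9,91],[315,49,0,-10.5,91],[355,55,0,-12,91],[395,61,0,-13.5,91],[425,66,0,-13.8,91],[425,66,0,-13.8,91],[425,66,0,-13.8,91]]]'
python3 - <<'E'
from h import *
np.set_printoptions(precision=2,suppress=True)
shifts([(478.5,259,300,73),(478.5,259,230,73)])
save("scene","s2.png",(220,140,400,320),3)
# look up the case again with vertical side faces
for n in("top","scene"):
    p,d=optics.get_image(n)
    X,_=cloud(n,d,[(440,520),(220,300),(115,175)])
    Y=(X[:,:2]-[478,259])@Ro.from_euler("z",-17,degrees=True).as_matrix()[:2,:2]
    print(n,len(X),np.percentile(Y,[3,50,97],axis=0) if len(Y) else 0)
E
```

```text
time: 3.85
tcp_pos: [479.1, 256.9, 300.0]
eef_rot: [-0.462, -3.107, 0.001]
ft_force: [0.6, 0.5, 0.6]
grip_width: 0.988
grasp_force: 0.0
t 3.85 tcp [479.11 256.9  299.96] ytool 73.07 zaxis [-0. -0. -1.] F [0.59 0.47 0.58] T [-0.01 -0.14  0.01] grip 0.9879348088543375 0.0 j [ 0.2   0.33 -0.94  1.68  0.28  1.27  0.48]
(478.5, 259, 300, 73) -> [ 1.2  1.8 -0. ] roll 0.01
(478.5, 259, 230, 73) -> [ 1.2  1.9 70. ] roll 0.01
top 108 [[-10.35 -17.79]
 [ -8.45 -13.32]
 [  8.02  10.59]]
scene 304 [[-10.45 -10.08]
 [ -7.85   9.02]
 [  7.11  17.97]]
```

View pics/s2.png

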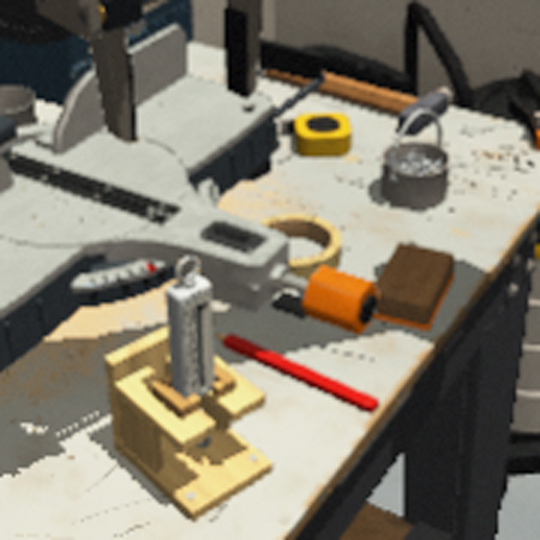

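```bash
python3 -m creep '[[[1,2,20,0,91],[1,2,50,0,91],[1,2,80,0,91],[1,2,110,0,91],[1,2,135,0,91],[1,2,152,0,91],[1,2,162,0,91],[1,2,162,0,70],[1,2,162,0,50],[1,2,162,0,42],[1,2,162,0,36],[1,2,162,0,30]]]' 5;  python3 -m creep '[[[0,0,0,0,28],[0,0,0,0,28],[0,0,0,0,28]]]' 5
python3 - <<'E'
from h import *
np.set_printoptions(precision=2,suppress=True)
shifts([(478.5,259,138,73)])
E
```

```text
time: 5.2
tcp_pos: [479.3, 259.1, 138.9]
eef_rot: [0.464, 3.106, 0.001]
ft_force: [-0.8, -0.0, 0.6]
grip_width: 0.578
grasp_force: 0.0
time: 5.5
tcp_pos: [479.0, 259.1, 138.3]
eef_rot: [0.464, 3.107, 0.0]
ft_force: [-0.3, 0.6, 0.4]
grip_width: 0.348
grasp_force: 5.0
t 5.5 tcp [478.98 259.09 138.29] ytool 73.03 zaxis [ 0.  0. -1.] F [-0.34  0.56  0.37] T [ 0.05 -0.17 -0.07] grip 0.3480126367348065 4.975130707025528 j [ 0.1   0.5  -0.84  1.87  0.45  0.97  0.33]
(478.5, 259, 138, 73) -> [ 0.4 -0.2  0.3] roll 0.01
```

```bash
python3 -m creep '[[[0,0,0,0,28],[0,0,0,0,28],[0,0,-3,0,28],[0,0,-10,0,28],[0,0,-20,0,28],[0,0,-32,0,28],[0,0,-45,0,28],[0,0,-60,0,28],[0,0,-75,0,28],[0,0,-90,0,28],[0,0,-102,0,28],[0,0,-110,0,28]]]' 30
python3 - <<'E'
from h import *
np.set_printoptions(precision=2,suppress=True)
u=np.array([np.cos(np.radians(-15.3)),np.sin(np.radians(-15.3))]); h=np.array([513.7,-227.8])
a=h-60*u; print(a)
shifts([(470,100,248,74),(470,-80,248,74.7),(*a,248,74.7)])
save("scene","s3.png",(200,100,420,300),2.7)
E
```

```text
time: 6.7
tcp_pos: [479.3, 259.2, 249.7]
eef_rot: [0.464, 3.106, 0.001]
ft_force: [-0.4, 0.3, -1.8]
grip_width: 0.344
grasp_force: 29.9
[ 455.83 -211.97]
t 6.7 tcp [479.27 259.16 249.7 ] ytool 73.02 zaxis [ 0.  0. -1.] F [-0.43  0.3  -1.81] T [ 0.1  -0.16 -0.02] grip 0.3441386625619412 29.912713766098022 j [ 0.18  0.38 -0.92  1.75  0.33  1.17  0.43]
(470, 100, 248, 74) -> [ -37.6 -154.9    1.6] roll -0.2
(470, -80, 248, 74.7) -> [ -90.2 -327.1    1.6] roll -0.34
(np.float64(455.82655489253216), np.float64(-211.96761700207765), 248, 74.7) -> [-115.2 -457.4    1.5] roll -0.34
```

View pics/s3.png

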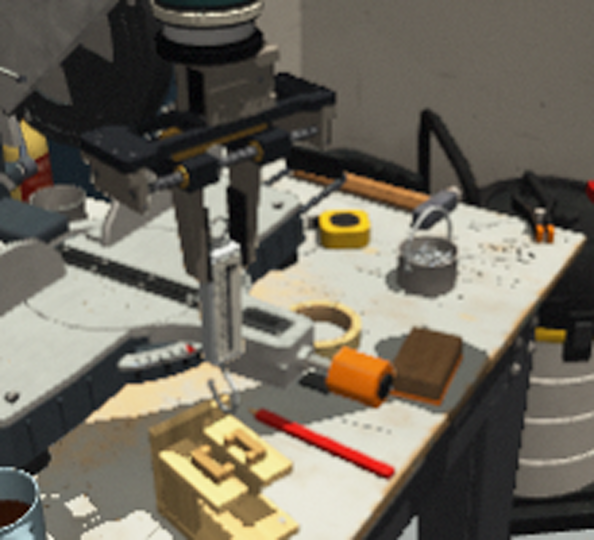

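The scale is out of the stand (case at crop 222,310; hook at 220,395), upright in the fingers. Carrying it across.

```bash
python3 -m creep '[[[-4,-12,0,0,28],[-12,-40,0,0,28],[-22,-75,0,-0.1,28],[-32,-115,0,-0.2,28],[-42,-155,0,-0.3,28],[-54,-195,0,-0.3,28],[-66,-235,0,-0.3,28],[-78,-275,0,-0.3,28],[-88,-312,0,-0.3,28],[-96,-345,0,-0.3,28],[-103,-375,0,-0.3,28],[-108,-400,0,-0.3,28]]]'; python3 -m creep '[[[-4,-24,0,0,28],[-6,-42,0,0,28],[-7,-53,0,0,28],[-7,-57,0,0,28],[-7,-57,0,0,28],[-7,-57,0,0,28]]]'
python3 - <<'E'
from h import *
np.set_printoptions(precision=2,suppress=True)
shifts([(455.8,-212,248,74.7),(455.8,-212,186,74.7)])
P={n:save(n,n+"4.png") for n in("scene","top")}
for t in["scale_hook","scale_tip","tin_handle_top"]:
    for n in P:
        for r in landmark_of(n,t)[:2]: print(t,n,r)
A=cv2.imread("pics/top4.png")[150:270,310:470];B=cv2.imread("pics/scene4.png")[90:210,290:450]
cv2.imwrite("pics/c4.png",np.hstack([cv2.resize(i,(400,300),interpolation=cv2.INTER_CUBIC) for i in(A,B)]))
for n in P:
    X,_=cloud(n,P[n][1],[(380,520),(-280,-150),(125,189)]); print(n,len(X))
    if len(X):
        Y=(X[:,:2]-manip.sense()["tcp_pos"][:2])@Ro.from_euler("z",-15.3,degrees=True).as_matrix()[:2,:2]
        for lo,hi in((128,148),(148,185),(185,189)):
            k=(X[:,2]>lo)&(X[:,2]<hi); print(lo,k.sum(),np.percentile(Y[k],[3,50,97],axis=0).tolist() if k.sum() else 0)
E
```

```text
time: 7.95
tcp_pos: [463.8, -158.0, 247.4]
eef_rot: [-0.427, -3.111, 0.0]
ft_force: [0.5, -0.7, -1.8]
grip_width: 0.348
grasp_force: 29.9
time: 8.55
tcp_pos: [457.1, -210.9, 248.2]
eef_rot: [-0.421, -3.113, -0.001]
ft_force: [-0.1, 0.3, -2.9]
grip_width: 0.345
grasp_force: 29.9
t 8.55 tcp [ 457.06 -210.92  248.22] ytool 74.6 zaxis [-0.  0. -1.] F [-0.07  0.3  -2.9 ] T [ 0.03 -0.12 -0.02] grip 0.345014676969078 29.912883639335632 j [ 1.03  0.25 -0.77  1.85  0.19  1.12  1.5 ]
(455.8, -212, 248, 74.7) -> [ 0.9 -1.4  0.2] roll -0.02
(455.8, -212, 186, 74.7) -> [ 0.9 -1.4 62.2] roll -0.02
scale_hook scene {'centre': [374.4, 175.3], 'confidence': 0.63}
scale_hook top {'centre': [374.9, 228.7], 'confidence': 0.6}
scale_tip scene {'centre': [367.3, 167.1], 'confidence': 0.63}
scale_tip top {'centre': [382.7, 220.1], 'confidence': 0.57}
tin_handle_top scene {'centre': [354.9, 178.5], 'confidence': 0.85}
tin_handle_top top {'centre': [378.7, 218.3], 'confidence': 0.6}
scene 43
128 19 [[-13.481331873775913, 2.6660417631158544], [1.3604580925238428, 6.006260167972737], [15.135991940243931, 7.492603066425202]]
148 24 [[-17.915093936377996, 2.148255196479576], [-7.124675559656932, 6.078554324131916], [19.89509263810504, 9.870598402791419]]
185 0 0
top 22
128 7 [[-6.207196632038537, 2.2455759377669056], [6.125635585956845, 2.889385696629595], [12.78355853075347, 3.8631023282932944]]
148 15 [[-18.66854690648673, -1.0586433367785948], [-10.76225314702566, 1.4745641845150304], [-3.2756110348075285, 3.689274305293128]]
185 0 0
```

View pics/c4.png

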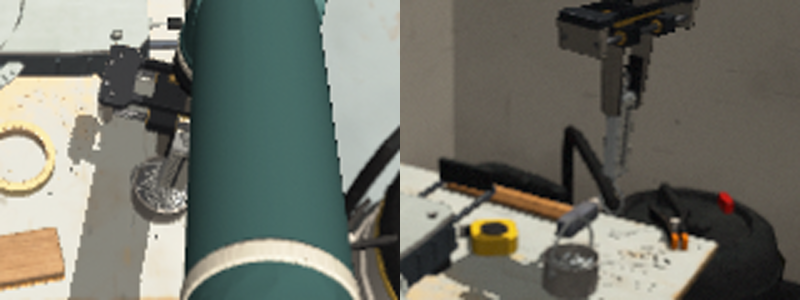

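```bash
python3 -m creep '[[[1,-2,8,-0.02,28],[1,-3,20,0,28],[1,-3,34,0,28],[1,-3,48,0,28],[1,-3,58,0,28],[1,-3,64,0,28],[1,-3,66,0,28],[1,-3,66,0,28],[1,-3,66,0,28]]]'
python3 - <<'E'
from h import *
np.set_printoptions(precision=1,suppress=True)
shifts([(455.3,-213.9,182.3,74.7)])
P={n:save(n,n+"5.png") for n in("scene","top")}
B=cv2.imread("pics/scene5.png")[130:230,310:430]
cv2.imwrite("pics/c5.png",cv2.resize(B,(660,550),interpolation=cv2.INTER_CUBIC))
c=np.array(manip.sense()["tcp_pos"])
for n in P:
    X,px=cloud(n,P[n][1],[(420,560),(-280,-150),(60,135)])
    Y=np.c_[(X[:,:2]-c[:2])@Ro.from_euler("z",-15.3,degrees=True).as_matrix()[:2,:2],X[:,2]]
    print(n); k=abs(Y[:,1])<16; Z=Y[k]; print(Z[np.argsort(Z[:,0])])
E
```

```text
time: 9.85
tcp_pos: [455.7, -214.7, 182.7]
eef_rot: [0.423, 3.112, -0.001]
ft_force: [-0.3, 0.8, -0.8]
grip_width: 0.348
grasp_force: 29.9
t 9.85 tcp [ 455.7 -214.7  182.7] ytool 74.52 zaxis [ 0. -0. -1.] F [-0.3  0.8 -0.8] T [ 0.1 -0.1  0. ] grip 0.34787901060510174 29.912686944007874 j [ 1.   0.3 -0.7  1.9  0.3  1.   1.4]
(455.3, -213.9, 182.3, 74.7) -> [0.6 0.6 0.4] roll -0.04
scene
[[-18.1   8.8  90.7]
 [-16.4   5.9  85.3]
 [-16.2   7.6 100.5]
 [-14.6   5.   95.2]
 [-14.6   4.4  91.3]
 [-12.4   4.7  75.8]
 [-12.3   8.6 106.6]
 [-12.2   5.5  83.4]
 [-11.7   4.2  79. ]
 [-11.5   1.6 100. ]
 [-11.1   1.6 103.5]
 [-10.4   9.8 135. ]
 [-10.2   5.3 100.9]
 [ -9.9  14.  132.8]
 [ -9.   -2.8 130. ]
 [ -8.6   4.  107.1]
 [ -8.   11.9 134.8]
 [ -8.   10.9 127.4]
 [ -7.8   1.  130.9]
 [ -7.5   3.5  73.3]
 [ -7.3  15.7 132.4]
 [ -7.2 -10.2 130.3]
 [ -6.8 -11.1 126.3]
 [ -6.5   4.  128. ]
 [ -6.4   6.9 111. ]
 [ -5.7  -2.4 125.4]
 [ -5.6   6.3  73.6]
 [ -4.1   3.2 105.1]
 [ -2.9   8.1  73.2]
 [ -1.7   6.3 112.6]
 [ -0.5   5.1 115.3]
 [  0.   -1.5 109.1]
 [  0.5   2.7 106.8]
 [  0.7  15.4 129.
[... 421 characters left out ...]
]
 [ 58.3 -12.   98.3]
 [ 59.8  12.6 106.5]
 [ 61.3   0.5 105.4]
 [ 61.9  14.9 102.9]
 [ 62.2   4.7 106.6]]
top
[[-19.4   1.4  90.7]
 [-19.3  -1.3  92.4]
 [-18.    2.3  94.9]
 [-17.2  -0.6  94.9]
 [-15.9   3.   97.5]
 [-15.6   0.2  98.4]
 [-13.6   1.  101.2]
 [-12.1   1.8 105.1]
 [-11.6  -2.1  97.9]
 [-10.7  -8.6 132.8]
 [-10.1   2.9 131.8]
 [ -9.7  -1.3 100.7]
 [ -9.6   5.5 128.8]
 [ -9.5 -14.1 133.3]
 [ -9.4   2.4 105.9]
 [ -9.3  -6.2 127.8]
 [ -9.1   0.1 131.1]
 [ -8.9  -2.6 132.2]
 [ -8.6  -0.4 105.8]
 [ -7.5  15.2 133.2]
 [ -7.5   0.5 110.4]
 [ -6.3  14.1 123. ]
 [ -5.1  -1.5 113.9]
 [ -4.5   1.1 110.5]
 [ -3.2   2.2  72.7]
 [  0.6   2.7  70.9]
 [  6.2   1.2  74.5]
 [  8.9   1.8  75.5]]
```

View pics/c5.png

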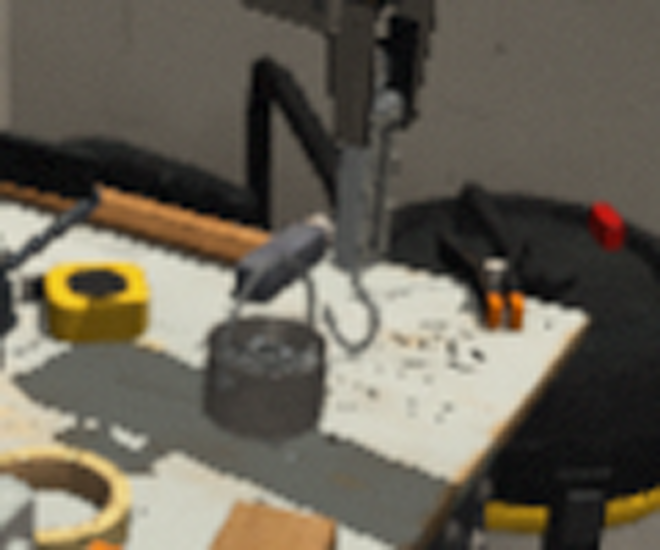

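The hook (crop 355,320) is beside the handle, with its mouth facing it, and the wire sits level with the mouth. Moving the hook in under the handle.

```bash
python3 -m creep '[[[-4,0,0,0,28],[-11,0,0,0,28],[-19,0,0,0,28],[-27,0,0,0,28],[-35,0,0,0,28],[-42,0,0,0,28],[-48,0,0,0,28],[-53,0,0,0,28],[-56,0,0,0,28],[-57,0,0,0,28],[-57,0,0,0,28],[-57,0,0,0,28]]]'
python3 - <<'E'
from h import *
np.set_printoptions(precision=1,suppress=True)
P={n:save(n,n+"6.png") for n in("scene","top")}
B=cv2.imread("pics/scene6.png")[130:210,310:410]
cv2.imwrite("pics/c6.png",cv2.resize(B,(700,560),interpolation=cv2.INTER_CUBIC))
shifts([])
c=np.array(manip.sense()["tcp_pos"])
for n in P:
    X,px=cloud(n,P[n][1],[(420,600),(-280,-150),(60,135)])
    Y=np.c_[(X[:,:2]-c[:2])@Ro.from_euler("z",-15.3,degrees=True).as_matrix()[:2,:2],X[:,2]]
    print(n); k=(abs(Y[:,1])<32)&(Y[:,2]<120); Z=Y[k]; print(Z[np.argsort(Z[:,1])])
E
```

```text
time: 11.15
tcp_pos: [509.9, -229.8, 182.3]
eef_rot: [-0.423, -3.113, 0.0]
ft_force: [0.7, 0.7, -0.9]
grip_width: 0.341
grasp_force: 29.9
t 11.25 tcp [ 509.9 -229.8  182.3] ytool 74.51 zaxis [-0. -0. -1.] F [ 0.6 -0.1 -1.1] T [ 0.  -0.1 -0. ] grip 0.34666337936483643 29.912699460983276 j [ 0.9  0.4 -0.7  1.8  0.3  1.   1.4]
scene
[[  2.3 -29.8  80.3]
 [  2.2 -29.3  84.3]
 [  3.6 -25.2  89.1]
 [  2.5 -18.   95.9]
 [  3.6  -2.9 104.6]
 [-16.5  -1.7  82.6]
 [ 17.8  -0.7  85. ]
 [ -7.   -0.4 105.7]
 [ -2.3  -0.3 111.4]
 [-11.7  -0.2 103.8]
 [-16.6   0.   98.2]
 [ 12.4   0.   79.7]
 [ 16.9   0.1  81.8]
 [ -7.3   0.2 109.7]
 [ -2.7   0.5 115.5]
 [-16.7   0.5 102.2]
 [-18.2   0.9  87.9]
 [-14.6   1.6  86.8]
 [  1.6   1.7  73. ]
 [-18.8   2.   92.3]
 [ 15.    2.1  79.4]
 [ 10.5   2.1  77.4]
 [-15.6   2.1  79.8]
 [-18.7   2.3  96.1]
 [-14.7   2.5  94.6]
 [ -3.6   2.5  71.5]
 [  5.5   2.5  75.6]
 [ -3.9   2.6  67.8]
 [-15.1   2.7  91.2]
 [ -5.1   2.8 109.8]
 [-16.1   3.1  84.2]
 [  2.9   3.2 107. ]
 [-12.5   3.5  79.2]
 [ -0.2   3.6  70.5]
 [-15.    3.7 102.7]
 [ -1.4   3.8 112.5]
 [  4.1   3.
[... 490 characters left out ...]
 94.8]
 [  6.7 -25.4  90. ]
 [  2.9 -23.1  89.6]
 [  2.3 -21.8  98. ]
 [  3.1 -19.2  94.6]
 [  5.4 -18.4  96.7]
 [  4.2 -12.7  96.1]
 [-10.4  -1.5 107.8]
 [-16.6  -1.   98.7]
 [ -8.4  -0.8 110.3]
 [-14.1  -0.3 100.2]
 [ -5.5  -0.2 110.8]
 [-19.4   0.1  89.1]
 [ -2.3   0.4 110.7]
 [-12.9   0.6 104.7]
 [-20.    1.2  97.6]
 [-11.2   1.4 107.8]
 [  0.6   1.6  72.6]
 [ 10.2   1.6  81.7]
 [-16.3   1.8  96.4]
 [ -8.1   2.  108. ]
 [  4.6   2.1  70.8]
 [-14.3   2.5  99.1]
 [ -6.3   2.7 110.9]
 [-12.7   3.1  79.1]
 [  2.9  15.7 105.3]
 [  4.4  18.4 100.3]
 [  4.4  21.2  98.7]
 [  2.9  24.2 100.5]
 [  0.2  26.4  97.6]
 [  5.6  26.8  92.7]
 [  1.5  29.1  93.1]
 [  3.8  29.8  95.1]
 [  1.1  32.   92.3]]
```

View pics/c6.png

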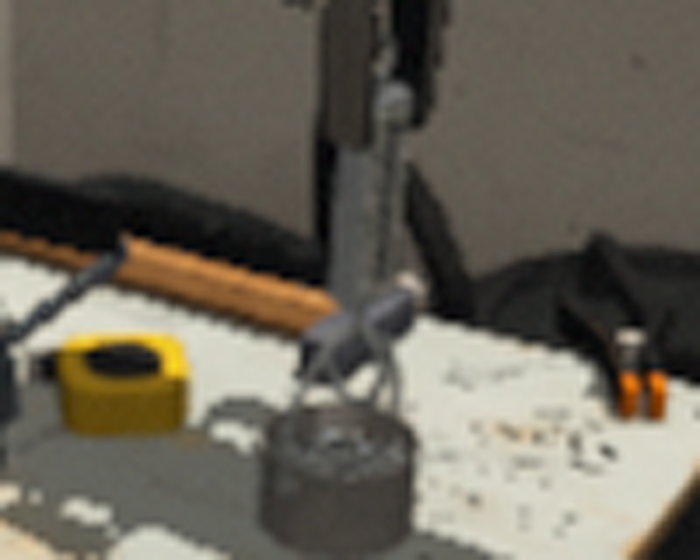

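The hook is under the wire, with the handle top over the middle of the hook to within about 1 mm sideways. Centring a little more, then raising.

```bash
python3 -m creep '[[[-1.5,0,0,0,28],[-2.5,0,-2,0,28],[-2.5,0,-6,0,28],[-2.5,0,-12,0,28],[-2.5,0,-18,0,28],[-2.5,0,-23,0,28],[-2.5,0,-26,0,28],[-2.5,0,-28,0,28],[-2.5,0,-29,0,28],[-2.5,0,-30,0,28],[-2.5,0,-31,0,28],[-2.5,0,-32,0,28]]]';python3 -m creep '[[[0,0,-1,0,28],[0,0,-2.5,0,28],[0,0,-4,0,28],[0,0,-6,0,28],[0,0,-8,0,28],[0,0,-10,0,28],[0,0,-12,0,28],[0,0,-14,0,28],[0,0,-16,0,28],[0,0,-18,0,28],[0,0,-19,0,28],[0,0,-20,0,28]]]'
python3 - <<'E'
from h import *
np.set_printoptions(precision=1,suppress=True)
P={n:save(n,n+"7.png") for n in("scene","top")}
B=cv2.imread("pics/scene7.png")[130:210,310:410]
cv2.imwrite("pics/c7.png",cv2.resize(B,(700,560),interpolation=cv2.INTER_CUBIC))
shifts([])
c=np.array(manip.sense()["tcp_pos"])
for n in P:
    X,px=cloud(n,P[n][1],[(420,600),(-280,-150),(60,180)])
    Y=np.c_[(X[:,:2]-c[:2])@Ro.from_euler("z",-15.3,degrees=True).as_matrix()[:2,:2],X[:,2]]
    print(n); k=(abs(Y[:,1])<15)&(Y[:,2]<155); Z=Y[k]; print(Z[np.argsort(Z[:,2])])
E
```

```text
time: 12.45
tcp_pos: [512.4, -230.4, 214.1]
eef_rot: [-0.423, -3.113, -0.0]
ft_force: [-0.7, -0.3, -1.6]
grip_width: 0.344
grasp_force: 29.9
time: 13.65
tcp_pos: [512.5, -230.4, 234.3]
eef_rot: [-0.423, -3.113, 0.0]
ft_force: [-0.6, -0.4, -3.6]
grip_width: 0.345
grasp_force: 29.9
t 13.75 tcp [ 512.5 -230.5  234.3] ytool 74.52 zaxis [-0. -0. -1.] F [ 0.7  0.3 -3.7] T [-0.1 -0.  -0. ] grip 0.3492980141610405 29.895830154418945 j [ 0.9  0.4 -0.7  1.7  0.3  1.1  1.4]
scene
[[  1.2 -14.  100.6]
 [ -1.6   4.8 100.8]
 [  2.2   0.4 101.6]
 [ -6.8   6.  103.1]
 [  0.1  13.2 103.2]
 [ -9.7   4.5 103.7]
 [  7.5   4.7 104.9]
 [  2.6  10.4 105. ]
 [ -2.1  -4.5 105.2]
 [ -0.1   8.5 105.3]
 [  0.1  -1.9 105.3]
 [-14.2   4.8 105.5]
 [ 12.5   4.1 106.6]
 [  0.8   2.5 106.6]
 [  3.    5.  106.6]
 [  9.8   2.2 106.9]
 [-12.7   3.3 108.1]
 [-16.3   2.6 109.2]
 [ 13.1   3.8 110. ]
 [  9.8   2.6 110.8]
 [ 15.3   1.4 112.1]
 [ 20.8   0.2 113.4]
 [-18.    5.1 114.4]
 [-18.4   0.8 116.7]
 [-16.8   4.  117.2]
 [ 20.2   1.3 117.8]
 [ 11.7   6.1 118.7]
 [-17.5   5.2 121.5]
 [-20.5   3.8 122.2]
 [-16.1   3.8 124
[... 548 characters left out ...]
105.4]
 [  0.7  12.8 105.7]
 [ -0.7  -8.5 106.3]
 [  9.7   2.5 106.5]
 [ -0.7   3.6 106.8]
 [  0.4  10.  107.9]
 [  0.9   7.2 108.5]
 [ -2.3   6.6 108.6]
 [  5.5   2.  108.8]
 [ 11.6   3.3 109.2]
 [  1.2   4.4 109.5]
 [ 14.1   1.2 112.3]
 [ 15.2   2.  116.7]
 [ 18.3   2.6 117. ]
 [-18.8   2.  119. ]
 [-18.2  -0.8 119.1]
 [-17.1   2.8 122.1]
 [-18.    0.1 125.5]
 [-13.4  -1.2 130.7]
 [-17.5   1.1 131.3]
 [-10.9  -0.5 132.1]
 [-11.9   2.3 132.7]
 [-15.1   1.8 132.9]
 [ -8.8   0.2 134.2]
 [-10.7   3.1 136.8]
 [ -6.2  -1.9 136.9]
 [ -3.4  -1.3 137.7]
 [ -4.4   1.6 138.2]
 [ -7.7   1.  138.7]
 [ -3.1   2.4 142.1]
 [  0.1   0.2 143.4]
 [ -4.2  -0.2 145.9]
 [ -0.1   1.2 150.3]
 [  1.    2.1 154.4]]
```

View pics/c7.png

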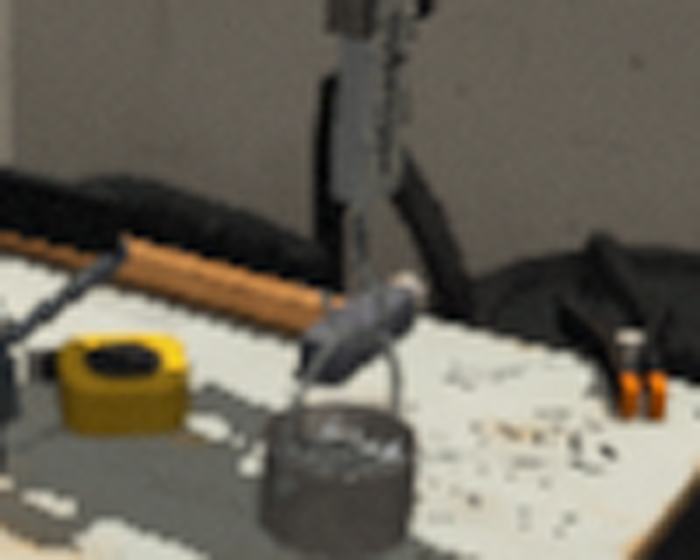

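The wire sits in the bottom of the hook and the rod is drawn about 20 mm, with the tin still on the bench. Continuing slowly.

```bash
python3 -m creep '[[[0,0,-1,0,28],[0,0,-2.5,0,28],[0,0,-4,0,28],[0,0,-5.5,0,28],[0,0,-7,0,28],[0,0,-8.5,0,28],[0,0,-10,0,28],[0,0,-11.5,0,28],[0,0,-13,0,28],[0,0,-14.5,0,28],[0,0,-16,0,28],[0,0,-17.5,0,28]]]';python3 -m creep '[[[0,0,-1.5,0,28],[0,0,-3,0,28],[0,0,-5,0,28],[0,0,-7,0,28],[0,0,-9,0,28],[0,0,-11,0,28],[0,0,-13,0,28],[0,0,-15,0,28],[0,0,-17,0,28],[0,0,-19,0,28],[0,0,-20,0,28],[0,0,-20.5,0,28]]]'
cat > m.py <<'E'
from h import *
np.set_printoptions(precision=1,suppress=True)
shifts([])
c=np.array(manip.sense()["tcp_pos"]); T=[]
for n in("scene","top"):
    p,d=optics.get_image(n)
    X,px=cloud(n,d,[(440,600),(-310,-160),(12,200)])
    Y=np.c_[(X[:,:2]-c[:2])@Ro.from_euler("z",-15.3,degrees=True).as_matrix()[:2,:2],X[:,2]]
    k=(abs(Y[:,0])<7)&(abs(Y[:,1]-1.5)<34)&(abs(Y[:,1]-1.5)>8); Z=Y[k]; Z=Z[Z[:,2]>np.percentile(Z[:,2],1)]
    h=Z[(abs(Z[:,1]-1.5)<14)]; h=h[(h[:,2]<c[2]-70)]; print(n,"handle near top z", np.sort(h[:,2])[-8:], h[np.argsort(h[:,2])[-8:],0])
    k=(np.hypot(Y[:,0],Y[:,1]-1.5)<46); z=Y[k,2]; print("body pts lowest z",np.percentile(z,[1,3,5,10]))
    for r in landmark_of(n,"tin_handle_top")[:1]+landmark_of(n,"scale_hook")[:1]+landmark_of(n,"screw_tin")[:1]: T.append((n,r)); print(n,r)
E
python3 m.py
```

```text
time: 14.95
tcp_pos: [512.6, -230.4, 251.9]
eef_rot: [-0.423, -3.113, 0.0]
ft_force: [-0.9, -0.0, -4.6]
grip_width: 0.347
grasp_force: 29.9
time: 16.15
tcp_pos: [512.6, -230.5, 272.4]
eef_rot: [0.423, 3.113, -0.0]
ft_force: [0.3, 0.3, -5.8]
grip_width: 0.344
grasp_force: 29.9
t 16.15 tcp [ 512.6 -230.5  272.4] ytool 74.52 zaxis [ 0. -0. -1.] F [ 0.3  0.3 -5.8] T [-0.  -0.2 -0.1] grip 0.34411438687011464 29.898429214954376 j [ 1.   0.3 -0.7  1.7  0.2  1.2  1.5]
scene handle near top z [ 60.8  63.8  65.1 128.4 128.4 132.1 132.9] [ 1.4  5.   1.   0.   1.7  1.8 -1.5]
body pts lowest z [27.  29.6 31.5 37.3]
scene {'centre': [360.0, 169.5], 'confidence': 0.6}
scene {'centre': [357.7, 172.6], 'confidence': 0.48}
scene {'centre': [359.9, 171.8], 'confidence': 0.69}
top handle near top z [ 67.5 126.3 127.7 129.4 130.5 130.7 130.7 132.4] [ 5.6  0.8  3.3  0.6 -0.6  3.1  2.4  0.4]
body pts lowest z [29.  33.2 37.9 48.8]
top {'centre': [381.3, 214.4], 'confidence': 0.6}
top {'centre': [381.7, 212.5], 'confidence': 0.5}
top {'centre': [375.9, 227.3], 'confidence': 0.91}
```

```bash
python3 -m creep '[[[0,0,-1,0,28],[0,0,-3,0,28],[0,0,-5.5,0,28],[0,0,-8,0,28],[0,0,-11,0,28],[0,0,-14,0,28],[0,0,-17,0,28],[0,0,-20,0,28],[0,0,-22,0,28],[0,0,-23.5,0,28],[0,0,-24,0,28],[0,0,-24,0,28]]]';python3 -m creep '[[[0,0,0,0,28],[0,0,0,0,28],[0,0,0,0,28],[0,0,0,0,28],[0,0,0,0,28],[0,0,0,0,28],[0,0,0,0,28],[0,0,0,0,28],[0,0,0,0,28],[0,0,0,0,28],[0,0,0,0,28],[0,0,0,0,28]]]'; python3 m.py
python3 - <<'E'
from h import *
save("scene","s8.png",(300,90,420,210),5)
E
```

```text
time: 17.75
tcp_pos: [512.5, -230.4, 296.3]
eef_rot: [-0.423, -3.113, 0.0]
ft_force: [-0.2, 0.3, -5.2]
grip_width: 0.345
grasp_force: 29.9
time: 18.95
tcp_pos: [512.6, -230.4, 296.3]
eef_rot: [-0.423, -3.113, 0.0]
ft_force: [-0.6, 1.2, -4.7]
grip_width: 0.346
grasp_force: 29.9
t 18.95 tcp [ 512.6 -230.4  296.3] ytool 74.52 zaxis [-0. -0. -1.] F [-0.6  1.2 -4.7] T [ 0.1 -0.1  0. ] grip 0.3461468338662217 29.89850789308548 j [ 1.   0.3 -0.8  1.7  0.2  1.3  1.5]
scene handle near top z [ 87.3 151.3 153.3 155.2 157.8] [ 0.6 -0.4  1.9 -1.5 -2.4]
body pts lowest z [50.4 53.2 54.8 59.6]
scene {'centre': [358.3, 166.1], 'confidence': 0.8}
scene {'centre': [363.1, 162.1], 'confidence': 0.38}
scene {'centre': [359.6, 187.2], 'confidence': 0.7}
top handle near top z [ 89.2  89.6  91.3 153.2 153.3 155.4 155.7 156.3] [ 6.3 -0.3 -4.2  1.4  1.8  3.4 -0.5  1.1]
body pts lowest z [54.6 58.4 62.5 73.1]
top {'centre': [378.9, 208.1], 'confidence': 0.81}
top {'centre': [380.7, 209.4], 'confidence': 0.42}
top {'centre': [377.3, 224.2], 'confidence': 0.96}
```

View pics/s8.png

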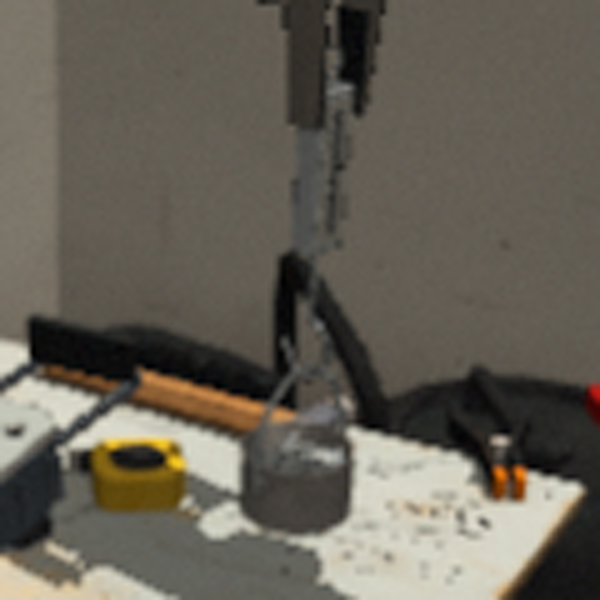

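Tin hangs free (crop 298,480), about 50 mm up. I'll let it settle and check that it is level and still.

```bash
for i in 1 2; do python3 -m creep '[[[0,0,0,0,28],[0,0,0,0,28],[0,0,0,0,28],[0,0,0,0,28],[0,0,0,0,28],[0,0,0,0,28],[0,0,0,0,28],[0,0,0,0,28],[0,0,0,0,28],[0,0,0,0,28],[0,0,0,0,28],[0,0,0,0,28]]]' >/dev/null
python3 - <<'E'
from h import *
np.set_printoptions(precision=2,suppress=True)
c=np.array(manip.sense()["tcp_pos"])
for n in("scene","top"):
    p,d=optics.get_image(n)
    X,px=cloud(n,d,[(440,600),(-310,-160),(40,165)])
    Y=np.c_[(X[:,:2]-c[:2])@Ro.from_euler("z",-15.3,degrees=True).as_matrix()[:2,:2],X[:,2]]
    B=Y[(Y[:,2]>52)&(Y[:,2]<97)]
    t=Y[(np.hypot(Y[:,0],Y[:,1]-1.5)<32)&(Y[:,2]>78)&(Y[:,2]<102)]
    A=np.c_[t[:,:2],np.ones(len(t))]; f=np.linalg.lstsq(A,t[:,2],rcond=None)[0]
    print(n,"body min/max",B.min(0),B.max(0),"screw plane tilt deg",np.degrees(f[:2]),f[2],len(t))
E
done
```

```text
scene body min/max [-38.8  -36.8   52.34] [40.96 47.3  96.99] screw plane tilt deg [-3.75  5.43] 86.97493617589554 72
top body min/max [-37.97 -42.01  52.49] [41.55 44.89 96.98] screw plane tilt deg [-1.3  -0.74] 84.96683696826418 268
scene body min/max [-38.67 -39.27  52.78] [42.79 48.32 96.99] screw plane tilt deg [-4.44  6.98] 87.26914053012959 72
top body min/max [-38.52 -42.09  52.02] [41.41 44.94 96.9 ] screw plane tilt deg [-0.97 -0.57] 85.48791859504803 264
```

Still and level to within about 1° in the top view. Handing in.

```bash
python3 -c "
from plant import manip
print(manip.close_job())"
```

```text
the job is handed in; nothing more can be done
None
```

I handed the job in with the scale upright in the gripper and the tin hanging still from the hook alone, about 5 cm above the bench and level to about 1° in the top camera view (the scene camera's fit, on fewer points, read up to 7°).

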